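# Zero the peak meter and hold the sensor slide at its ball notch

## Robot

A 6-joint arm with a two-finger parallel gripper is mounted at the origin on the work surface. World frame = base frame: x ahead of the robot, y to its left, z up, the work surface at z = 0. Lengths are in m, angles in rad, forces in N, time in s.
With the tool pointing down it reaches from about 0.35 to 0.975 m from the base axis. Payload 7.1 kg.
Tool frame: the origin (TCP) lies at the very end of the fingers, on their centre line; the grasp point (between the pads) lies 19 mm behind it; z points along the fingers, y is the line along which they close (so a half turn about z gives the same grasp; the last joint's range is limited). The gripper opens to 88 mm and grips with 3 to 60 N. Pads are 20 mm wide; open, the fingers measure 115 mm over their backs; the gripper's body (75 mm by 178 mm) begins 61 mm behind the grasp point.
Start: joints at [1.262, 0.423, 1.63, -0, 1.089, -0.019], TCP at [0.179, 0.599, 0.223] pointing down, gripper open.
Joint ranges: [-3, 3], [-0.9, 2.11], [0.09, 2.58], [-1.31, 4.45], [0.11, 2.69], [-2.54, 2.54]. Speed limits (rad/s): [2.39, 2.39, 3.01, 3.14, 3.14, 3.14].

## Interface

Orientations are given as a unit quaternion [w, x, y, z].
In Python, from cell import bot gives the robot as it stands. The module is installed in compiled form; this text tells all that it offers.
- The arm moves only by the shell command python3 -m jog 'ROWS' [FORCE]. ROWS is JSON, a list of rows, each an object with "offset": the shift along the tool's x, y, z in mm, a list of three; "delta_rot": the turn, a rotation vector about the tool's x, y, z in rad, a list of three; "gripper": the finger opening in mm, from 0 to 87.8. In form: [{"offset": [dx, dy, dz], "delta_rot": [rx, ry, rz], "gripper": gripper}, ...]. A call has exactly 10 rows; each row shifts and turns the commanded pose from where the row before left it, along the tool's axes as they then stand; what a row does not reach is not made up. A row lasts 1/12 s, in which the tool goes at most 41.7 mm and 7.16 degrees, less where a joint would pass 70% of its speed; a pose out of reach is approached as far as the arm can. A call is refused whole if a number of a shift passes 41.7 or a number of a turn 0.125, either way. A call with a gripper value outside its range is refused whole. The fingers move at their own pace and stop on an object; FORCE is the grip in N (left out, the last holds). Time passes only in rows, so rows that do not move let the fingers close, or fill a call up. It gives the time, the measured TCP pose, the force, the opening and the grip force at its end, in the units of the state.
- bot.state(): the state, without advancing time (a new reading comes with each control period).
- bot.get_image(name): name is "side" or "top" or "wrist"; returns a dict with "frame" (400x640x3 uint8, red, green, blue), "K" (3x3 intrinsics, pixels), "rvec" (rotation vector, rad) and "tvec" (3), from world to camera coordinates, as OpenCV has them; the wrist camera has in their place "mount" (4x4, takes a point from camera to tool coordinates, whose origin is the TCP and whose axes are the flange's). Camera axes: x right, y down, z forward; pixel columns grow to the right and rows downward; lengths in m; the calibration is good to about 2 mm. A picture is of the moment at which its call begins: read the wrist's pose just before it. There is no depth.
- bot.close_job(): hands the job in; it is judged then, once.
Trained networks look in a picture, given as the dict that the camera call returned (one of the last four; its "shot" number tells which), for a name from the list of things; names that differ only in an ending like _2 or _b are one class to them, and where a whole thing is asked for, a point or a joint stands for the part that bears it (a point fixed in the world has none). Each returns a list of dicts, best first, with "p" (0 to 1); they miss things now and then, are a little off and sometimes report something else, mostly with a low value. They report only what shows in the picture. A call takes as long as a camera call. They do not tell look-alikes from the thing itself.
- bot.find_in(picture, thing): "bbox" ([centre column, centre row, width, height] in pixels, round what is visible of it).
- bot.trace(picture, thing): "region" (400x640 bool, what is visible of it) and "bbox" ([centre column, centre row, width, height] in pixels, round what is visible of it).
- bot.place_of(picture, thing): "uv" ([column, row] in pixels: a listed point, or the origin of a listed thing).
The state is a dict: "t": time; "qpos": joint angles; "joint_velocities": joint speeds; "joint_torque": joint torques, N m; "position": TCP position; "orientation": TCP orientation; "wrist_force": force on the tool from outside, world axes, zero at the start; "ft_torque": the same for the moment, N m; "gripper_width": finger opening in m; "finger_force": force on a finger pad.
Only numpy, scipy, OpenCV 4.12 (cv2) and the standard library are available. Lean on these libraries where they do the work, as an engineer would, in place of code of your own. Each camera call takes 0.05 s, during which the arm holds its last target. There are 200 camera calls.

## Task

Get the sensor test rig ready for a reading: first turn the peak meter's pointer knob back (anticlockwise from above) fully to its zero stop and leave it there. Then take the rail's slide by its black handle and slide it along until you feel its spring ball drop into the notch. The return spring would pull the slide back, so finish while still gripping the handle firmly between the fingers, the slide standing still at the notch, and leave the screwdriver, button box and contactor where they are.

Things in the scene. Friction and masses are not known exactly. Their poses are not given: they have to be found in the camera images.
- meter: Peak meter, a fixed grey box 150 x 150 x 50 mm lying on the table with a round white dial facing up (dial surface 52 mm above the table). Origin at the centre of its underside; at zero the knob's grip bar and pointer lie along the meter's x axis, the pointer towards its -x.
- knob (a joint): Angle of the meter's pointer knob (rad): 0 at the zero stop (a hard stop), growing clockwise seen from above to at most 1.5; starts between 0.6 and 1.35. The knob stays where it is left; its friction is about 0.05 N m.
- knob_grip (a point): Middle of the knob's grip, on its vertical axis, 26 mm above the dial (78 mm above the table); its frame turns with the knob. The grip is an upright black bar 42 mm long (its own x) x 13 mm thick (its own y), its top 38 mm above the dial, standing on a round foot of 19 mm radius and 9 mm height.
- rail: Sensor test rail, fixed, 76 mm wide (x) x 370 mm long (y), with 52 mm high end blocks, a brass sensor barrel in the +y one. Origin at the centre of its underside. The slide is pushed along its +y. A dark strip between the two steel bars has one small notch (16 mm long, 3 mm deep), whose place along the rail differs every time and is not given.
- travel (a joint): Slide travel along the rail's +y (m): 0 at the start stop (where it starts; slide centre 85 mm to -y of the rail's centre), 0.170 at the far stop. A return spring of about 6 N pulls it to 0; friction about 0.7 N. The notch lies between 0.075 and 0.145: there the ball first pulls the slide on, then after 4 mm of play holds it back, each with about 4 N; let go, it returns to 0.
- slide: The slide: an aluminium plate 76 mm (x) x 60 mm (y), top 48 mm above the table, with the black handle standing on its middle. Origin at table height under the handle; axes parallel to the rail's.
- handle (a point): Middle of the black handle, 70 mm above the table: an upright block 34 mm across the rail (x) x 16 mm along the rail (y) x 44 mm tall, its foot 48 mm and its top 92 mm above the table; axes parallel to the rail's.
- ball (a joint): How far the slide's spring ball (hidden under the slide) has sunk (m): about 0 while it rides on the strip, about 0.003 when it sits in the notch.
- screwdriver: Bystander: red-handled screwdriver 160 mm long lying on the table beyond the rig. Its origin lies on the table under it.
- button_box: Bystander: white box 70 x 170 x 55 mm with three push buttons on top, beyond the rig. Origin at the centre of its underside.
- contactor: Bystander: black and white contactor 75 x 45 x 73 mm, beyond the rig. Origin at the centre of its underside.
Not all that is in view belongs to the job. What is shaped like the meter but turquoise is not meant.

How it is judged:
On the way:
1. the pointer knob is back at its zero stop while the slide is still at rest at its start (value of joint knob below 0.06 rad and value of joint travel below 0.02 m), for 0.2 s.
At the end, for the whole second after the job is handed in: The knob is within 0.08 rad of its zero stop, the slide's ball is sunk at least 1.5 mm into the notch (slide within about 3.5 mm of the notch's centre), the slide stands still (under 10 mm/s), and the fingers still hold the handle with more than 8 N in all (value of joint knob below 0.08 rad and value of joint ball above 0.0015 m and value of joint travel above 0.06 m and velocity of joint travel between -0.01 and 0.01 m/s and contact force between the fingers and slide above 8 N); the arm keeps its last pose, push and grip.
It fails at once if a bystander is moved more than 20 mm (distance of any of screwdriver, button_box, contactor from where it was at the start of the episode above 0.02 m).
It also fails if it takes over 58 s, if anything falls off the work surface, if the arm or the gripper's body presses on something with over 40 N, if the wrist force passes 120 N, or if a joint passes its speed limit or range.

## Working session

There is one attempt and no reset: what is moved stays moved. The work goes in short steps, Python scripts to look and compute and a shell command to move; the robot and the scene stay as the last step left them, time stands still between calls to the robot, and variables do not carry over. Pictures are saved under pics/ and viewed, at most 10 in all, crops included, and the job is handed in when it is done.

```bash
mkdir -p pics
cat > h.py <<'E'
import numpy as np, cv2
from cell import bot
def ray(pic,uv):
    R=cv2.Rodrigues(np.array(pic["rvec"],float))[0];t=np.array(pic["tvec"],float).ravel()
    return -R.T@t, R.T@np.linalg.inv(np.array(pic["K"]))@np.array([uv[0],uv[1],1.])
def atz(pic,uv,z):
    o,d=ray(pic,uv); return o+d*(z-o[2])/d[2]
def proj(pic,p):
    return cv2.projectPoints(np.array(p,float).reshape(-1,3),np.array(pic["rvec"],float),np.array(pic["tvec"],float),np.array(pic["K"]),None)[0].reshape(-1,2)
E
python3 - <<'E'
from h import *
s=bot.state();print(s["t"],s["position"],s["orientation"],s["wrist_force"])
Z={"meter":0,"knob_grip":.078,"rail":0,"handle":.07,"slide":0}
for n in ["top","side"]:
    p=bot.get_image(n);cv2.imwrite(f"pics/{n}.png",p["frame"][:,:,::-1])
    for k,z in Z.items():
        print(n,k,[(round(r["p"],2),np.round(r["uv"],1).tolist(),np.round(atz(p,r["uv"],z),3).tolist()) for r in bot.place_of(p,k)[:3]])
E
```

```text
0.0 [0.17840667 0.5984394  0.22192177] [-1.22042591e-04  1.44399512e-01  9.89519190e-01 -7.34275845e-04] [ 0.08138657 -0.18406418 -0.39382065]
top meter [(0.78, [246.2, 211.5], [0.517, 0.18, 0.0]), (0.71, [227.4, 296.9], [0.28, 0.241, 0.0])]
top knob_grip [(0.51, [241.4, 208.6], [0.511, 0.182, 0.078]), (0.45, [225.5, 299.6], [0.272, 0.232, 0.078])]
top rail [(0.79, [380.4, 213.9], [0.483, -0.205, 0.0]), (0.57, [417.4, 202.7], [0.509, -0.315, 0.0])]
top handle [(0.97, [418.4, 201.8], [0.498, -0.302, 0.07])]
top slide [(0.91, [410.9, 207.7], [0.495, -0.295, -0.0]), (0.43, [387.2, 133.0], [0.726, -0.249, 0.0]), (0.34, [382.3, 215.7], [0.478, -0.21, 0.0])]
side meter [(0.94, [164.3, 214.5], [0.275, 0.227, 0.0]), (0.64, [263.1, 181.0], [0.514, 0.182, 0.0])]
side knob_grip [(0.89, [159.2, 187.2], [0.279, 0.215, 0.078]), (0.79, [260.3, 156.3], [0.507, 0.173, 0.078])]
side rail [(0.95, [381.5, 272.7], [0.488, -0.211, 0.0]), (0.54, [430.6, 270.0], [0.559, -0.27, 0.0])]
side handle [(0.63, [431.7, 266.9], [0.501, -0.293, 0.07])]
side slide [(0.57, [422.7, 299.6], [0.49, -0.297, 0.0])]
```

View pics/top.png

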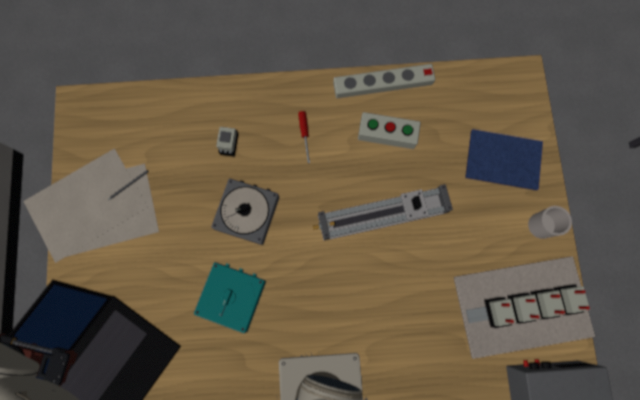

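View pics/side.png

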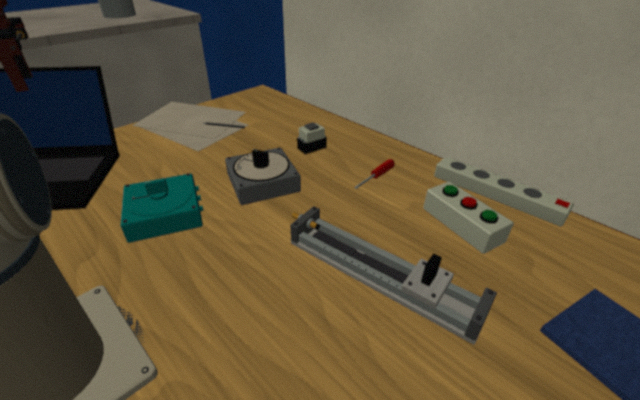

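The top view shows the grey meter at (245,211) with its knob at (244,209). The rail runs from (322,224) to (446,200), and the handle is at (417,202). The side view agrees, and the turquoise box is the decoy. The laptop is near the start pose, so I rise first and then go over the meter.

```bash
python3 -m jog '[{"offset":[0,0,-35],"delta_rot":[0,0,0],"gripper":87},{"offset":[0,0,-35],"delta_rot":[0,0,0],"gripper":87},{"offset":[0,0,-35],"delta_rot":[0,0,0],"gripper":87},{"offset":[-20,-14,-15],"delta_rot":[0,0,0],"gripper":87},{"offset":[-33,-23,0],"delta_rot":[0,0,0],"gripper":87},{"offset":[-33,-23,0],"delta_rot":[0,0,0],"gripper":87},{"offset":[-33,-23,0],"delta_rot":[0,0,0],"gripper":87},{"offset":[-33,-23,0],"delta_rot":[0,0,0],"gripper":87},{"offset":[-33,-23,0],"delta_rot":[0,0,0],"gripper":87},{"offset":[-33,-23,0],"delta_rot":[0,0,0],"gripper":87}]' 20
python3 -m jog '[{"offset":[-33,-23,0],"delta_rot":[0,0,0],"gripper":87},{"offset":[-33,-23,0],"delta_rot":[0,0,0],"gripper":87},{"offset":[-33,-23,0],"delta_rot":[0,0,0],"gripper":87},{"offset":[-33,-23,0],"delta_rot":[0,0,0],"gripper":87},{"offset":[-33,-23,0],"delta_rot":[0,0,0],"gripper":87},{"offset":[0,0,30],"delta_rot":[0,0,0],"gripper":87},{"offset":[0,0,30],"delta_rot":[0,0,0],"gripper":87},{"offset":[0,0,30],"delta_rot":[0,0,0],"gripper":87},{"offset":[0,0,0],"delta_rot":[0,0,0],"gripper":87},{"offset":[0,0,0],"delta_rot":[0,0,0],"gripper":87}]'
cat >> h.py <<'E'
from scipy.spatial.transform import Rotation as Ro
def tool(s):
    q=s["orientation"];return Ro.from_quat([q[1],q[2],q[3],q[0]]).as_matrix(),np.array(s["position"])
def wrist():
    s=bot.state();R,t=tool(s);p=bot.get_image("wrist");M=np.array(p["mount"])
    C=np.eye(4);C[:3,:3]=R;C[:3,3]=t;W=np.linalg.inv(C@M)
    p["rvec"]=cv2.Rodrigues(W[:3,:3])[0];p["tvec"]=W[:3,3];return p
E
python3 - <<'E'
from h import *
p=wrist();print(bot.state()["t"],tool(bot.state()));cv2.imwrite("pics/w1.png",p["frame"][:,:,::-1])
for k,z in {"meter":0,"knob_grip":.078}.items():
    print(k,[(round(r["p"],2),np.round(r["uv"],1).tolist(),np.round(atz(p,r["uv"],z),3).tolist()) for r in bot.place_of(p,k)[:3]])
E
```

```text
t: 1.43
position: [0.3448, 0.3893, 0.3429]
orientation: [0.0, 0.144, 0.99, 0.0]
wrist_force: [0.6, 0.9, -0.1]
gripper_width: 0.0867
finger_force: 0.0
t: 2.27
position: [0.4686, 0.2332, 0.252]
orientation: [-0.001, 0.144, 0.99, -0.001]
wrist_force: [-0.2, -0.3, 0.6]
gripper_width: 0.0869
finger_force: 0.0
2.3167 (array([[-9.58343000e-01,  2.85619767e-01,  2.07186607e-04],
       [ 2.85619793e-01,  9.58343009e-01,  1.04026708e-04],
       [-1.68843752e-04,  1.58869863e-04, -9.99999973e-01]]), array([0.46965957, 0.23389666, 0.2535648 ]))
meter [(0.87, [293.3, 207.1], [0.507, 0.18, 0.0]), (0.58, [273.9, 27.3], [0.277, 0.229, 0.0])]
knob_grip [(0.77, [263.8, 8.7], [0.281, 0.23, 0.078]), (0.63, [286.1, 231.9], [0.514, 0.176, 0.078])]
```

View pics/w1.png

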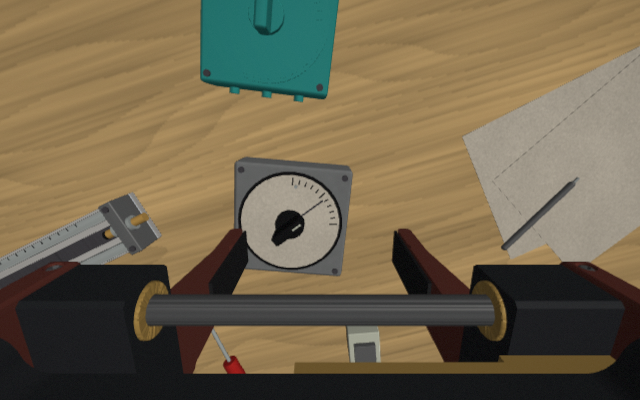

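The wrist view shows the knob foot at about (289,226), the pointer tip near (323,200), and the scale running from (292,183) to (333,222). I'll zoom in for the bar's angle.

Run:
```python
from h import *
p=wrist();f=p["frame"]
im=cv2.resize(f[150:285,225:360],None,fx=4.4,fy=4.4,interpolation=cv2.INTER_CUBIC);cv2.imwrite("pics/w2.png",np.clip(im[:,:,::-1]*1.6,0,255).astype(np.uint8))
np.set_printoptions(precision=4,suppress=True)
c=[atz(p,q,.05)[:2] for q in [(237,160),(352,168),(342,275)]]
print(c,[np.arctan2(*(c[1]-c[0])[::-1]),np.arctan2(*(c[2]-c[1])[::-1])],np.linalg.norm(c[1]-c[0]),np.linalg.norm(c[2]-c[1]),(c[0]+c[2])/2)
o=np.array([.512,.178]);
for q in [(323,200),(289,226)]: print(atz(p,q,.053))
for q in [(275,240),(299,225)]: print(atz(p,q,.09))
```

```text
[array([0.4194, 0.142 ]), array([0.4697, 0.2761]), array([0.6106, 0.2244])] [np.float64(1.2113664295826612), np.float64(-0.3519255149978147)] 0.14317927175789188 0.1500493066126872 [0.515  0.1832]
[0.4984 0.2298 0.053 ]
[0.5197 0.1772 0.053 ]
[0.5194 0.1635 0.09  ]
[0.5095 0.1967 0.09  ]
```

View pics/w2.png

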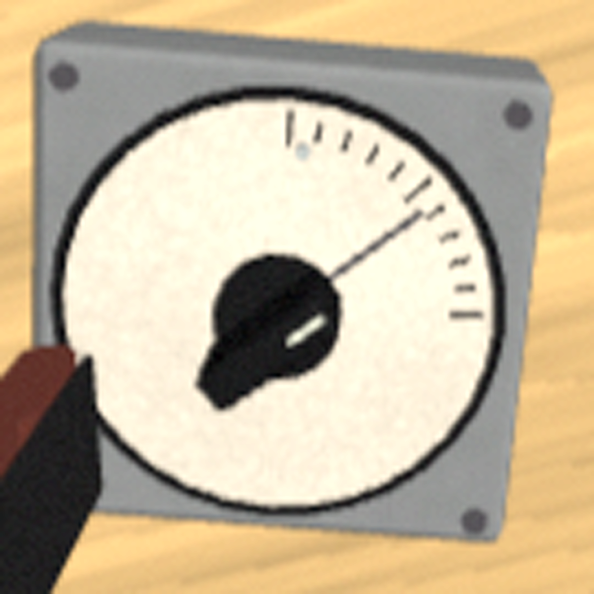

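The bar points about 0.9 rad clockwise of zero, its outer end at crop (213,393) and the pointer tip at (421,212). I'll refine these and compute the move.

Run:
```python
from h import *
np.set_printoptions(precision=4,suppress=True)
p=wrist();f=lambda q:np.array(q)/4.4+[225,150]
hsv=cv2.cvtColor(p["frame"],cv2.COLOR_RGB2HSV)
print("t",bot.state()["t"])
c=atz(p,f((278,299)),.052);a=lambda v:np.arctan2(v[1],v[0])
tip=atz(p,f((421,212)),.053);print("dial c",c,"pointer",a(tip-c),tip)
w0,w1=atz(p,f((290,343)),.09),atz(p,f((325,320)),.09);print("mark",w0,w1,a(w1-w0))
e=atz(p,f((213,393)),.09);print("end",e,"bar dir",a(w1-e))
print("tick0",a(atz(p,f((290,128)),.052)-c),"tick10",a(atz(p,f((467,316)),.052)-c))
R,t=tool(bot.state());print(t,R.T@(np.r_[c[:2],.066]-t)*1000,a(R[:,1]),bot.state()["qpos"])
```

```text
t 2.5167
dial c [0.509  0.1795 0.052 ] pointer 1.8493452050737007 [0.4952 0.2277 0.053 ]
mark [0.5102 0.1865 0.09  ] [0.5067 0.1975 0.09  ] 1.8845749854529434
end [0.518  0.1621 0.09  ] bar dir 1.8808039600358926
tick0 2.7571311579038387 tick10 1.185799835731994
[0.4702 0.2343 0.2546] [-52.39   -41.8957 188.6361] 1.281491651684181 [ 0.4397  0.2367  1.8215 -0.      1.0801 -0.8418]
```

```bash
python3 -m jog '[{"offset":[-27,-20,20],"delta_rot":[0,0,0],"gripper":87},{"offset":[-27,-20,15],"delta_rot":[0,0,0],"gripper":80},{"offset":[0,0,8],"delta_rot":[0,0,0.1225],"gripper":70},{"offset":[0,0,8],"delta_rot":[0,0,0.1225],"gripper":60},{"offset":[0,0,8],"delta_rot":[0,0,0.1225],"gripper":60},{"offset":[0,0,8],"delta_rot":[0,0,0.1225],"gripper":60},{"offset":[0,0,8],"delta_rot":[0,0,0.1225],"gripper":60},{"offset":[0,0,8],"delta_rot":[0,0,0.1225],"gripper":60},{"offset":[0,0,8],"delta_rot":[0,0,0.1225],"gripper":60},{"offset":[0,0,8],"delta_rot":[0,0,0.1225],"gripper":60}]'
python3 - <<'E'
from h import *
np.set_printoptions(precision=4,suppress=True)
p=wrist();s=bot.state();R,t=tool(s);print(s["t"],t,np.arctan2(R[1,1],R[0,1]))
for r in bot.place_of(p,"knob_grip")[:2]:
    g=atz(p,r["uv"],.078);print(r["p"],r["uv"],g,R.T@(g-t)*1000)
cv2.imwrite("pics/w3.png",p["frame"][:,:,::-1])
E
```

```text
t: 3.35
position: [0.5105, 0.1803, 0.1546]
orientation: [0.001, 0.595, 0.803, 0.001]
wrist_force: [-0.0, 0.1, 0.3]
gripper_width: 0.0598
finger_force: 0.0
3.4 [0.5096 0.1801 0.1532] 0.2879018883048229
0.63 [324.3, 210.7] [0.5146 0.1787 0.078 ] [-2.7001  4.3816 75.1677]
0.6 [43.0, 62.9] [0.2824 0.2278 0.078 ] [ 110.2803 -204.3806   75.1368]
```

View pics/w3.png

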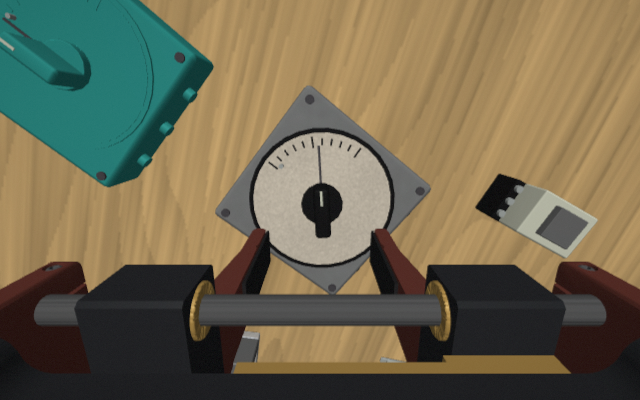

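The pointer and bar stand vertically between the fingers (bar about (322,215)), so it is aligned. I'll descend and grip.

```bash
python3 -m jog '[{"offset":[0,1,25],"delta_rot":[0,0,0],"gripper":60},{"offset":[0,1,25],"delta_rot":[0,0,0],"gripper":60},{"offset":[0,0,25],"delta_rot":[0,0,0],"gripper":60},{"offset":[0,0,12],"delta_rot":[0,0,0],"gripper":50},{"offset":[0,0,0],"delta_rot":[0,0,0],"gripper":20},{"offset":[0,0,0],"delta_rot":[0,0,0],"gripper":5},{"offset":[0,0,0],"delta_rot":[0,0,0],"gripper":5},{"offset":[0,0,0],"delta_rot":[0,0,0],"gripper":5},{"offset":[0,0,0],"delta_rot":[0,0,0],"gripper":5},{"offset":[0,0,0],"delta_rot":[0,0,0],"gripper":5}]' 20
```

```text
t: 4.28
position: [0.5121, 0.1806, 0.0677]
orientation: [0.001, 0.593, 0.805, 0.001]
wrist_force: [-0.4, 0.3, -0.6]
gripper_width: 0.0167
finger_force: 0.0
```

```bash
python3 -m jog '[{"offset":[0,0,0],"delta_rot":[0,0,0],"gripper":5},{"offset":[0,0,0],"delta_rot":[0,0,0],"gripper":5},{"offset":[0,0,0],"delta_rot":[0,0,0],"gripper":5},{"offset":[0,0,0],"delta_rot":[0,0,-0.1],"gripper":5},{"offset":[0,0,0],"delta_rot":[0,0,-0.1],"gripper":5},{"offset":[0,0,0],"delta_rot":[0,0,-0.1],"gripper":5},{"offset":[0,0,0],"delta_rot":[0,0,-0.1],"gripper":5},{"offset":[0,0,0],"delta_rot":[0,0,-0.1],"gripper":5},{"offset":[0,0,0],"delta_rot":[0,0,-0.1],"gripper":5},{"offset":[0,0,0],"delta_rot":[0,0,-0.1],"gripper":5}]' 20
python3 -c "
from h import *
s=bot.state();R,t=tool(s);print(np.arctan2(R[1,1],R[0,1]),s['ft_torque'],s['wrist_force'])"
```

```text
t: 5.12
position: [0.5113, 0.1799, 0.0674]
orientation: [-0.0, 0.279, 0.96, -0.0]
wrist_force: [-1.5, -5.1, 10.9]
gripper_width: 0.0131
finger_force: 20.0
1.0060698536985067 [-0.88156875  0.45821857 -0.09957095] [-1.50089338 -5.12660584 10.92096819]
```

```bash
python3 -m jog '[{"offset":[0,0,0],"delta_rot":[0,0,-0.05],"gripper":5},{"offset":[0,0,0],"delta_rot":[0,0,-0.05],"gripper":5},{"offset":[0,0,0],"delta_rot":[0,0,-0.04],"gripper":5},{"offset":[0,0,0],"delta_rot":[0,0,-0.03],"gripper":5},{"offset":[0,0,0],"delta_rot":[0,0,-0.03],"gripper":5},{"offset":[0,0,0],"delta_rot":[0,0,-0.02],"gripper":5},{"offset":[0,0,0],"delta_rot":[0,0,0],"gripper":5},{"offset":[0,0,0],"delta_rot":[0,0,0],"gripper":5},{"offset":[0,0,0],"delta_rot":[0,0,0],"gripper":5},{"offset":[0,0,0],"delta_rot":[0,0,0],"gripper":5}]' 20
cat > a.py <<'E'
from h import *
s=bot.state();R,t=tool(s);print(np.arctan2(R[1,1],R[0,1]),np.round(s['ft_torque'],3),np.round(s['wrist_force'],2))
E
python3 a.py
```

```text
t: 5.95
position: [0.5111, 0.1796, 0.0674]
orientation: [-0.0, 0.174, 0.985, -0.001]
wrist_force: [-2.1, -6.1, 10.8]
gripper_width: 0.013
finger_force: 20.2
1.220166704602881 [-1.1    0.42  -0.437] [-2.13 -6.12 10.76]
```

```bash
python3 -m jog '[{"offset":[0,0,0],"delta_rot":[0,0,-0.02],"gripper":5},{"offset":[0,0,0],"delta_rot":[0,0,-0.02],"gripper":5},{"offset":[0,0,0],"delta_rot":[0,0,-0.02],"gripper":5},{"offset":[0,0,0],"delta_rot":[0,0,0],"gripper":5},{"offset":[0,0,0],"delta_rot":[0,0,0],"gripper":5},{"offset":[0,0,0],"delta_rot":[0,0,0],"gripper":5},{"offset":[0,0,0],"delta_rot":[0,0,0],"gripper":5},{"offset":[0,0,0],"delta_rot":[0,0,0],"gripper":5},{"offset":[0,0,0],"delta_rot":[0,0,0],"gripper":5},{"offset":[0,0,0],"delta_rot":[0,0,0],"gripper":5}]' 20
python3 a.py
```

```text
t: 6.78
position: [0.5109, 0.1796, 0.0673]
orientation: [-0.001, 0.145, 0.989, -0.001]
wrist_force: [-2.4, -5.1, 11.0]
gripper_width: 0.0137
finger_force: 20.6
1.2800207459816795 [-0.922  0.469 -0.397] [-2.36 -5.07 11.02]
```

The torque has levelled off and the bar is twisting in the pads, so the knob is at its stop. I'll release, rise, check it and head for the rail.

```bash
python3 -m jog '[{"offset":[0,0,0],"delta_rot":[0,0,0],"gripper":25},{"offset":[0,0,0],"delta_rot":[0,0,0],"gripper":40},{"offset":[0,0,0],"delta_rot":[0,0,0],"gripper":60},{"offset":[0,0,0],"delta_rot":[0,0,0],"gripper":60},{"offset":[0,0,-20],"delta_rot":[0,0,0],"gripper":60},{"offset":[0,0,-35],"delta_rot":[0,0,0],"gripper":60},{"offset":[0,0,-35],"delta_rot":[0,0,0],"gripper":60},{"offset":[0,0,-35],"delta_rot":[0,0,0],"gripper":60},{"offset":[0,0,-20],"delta_rot":[0,0,0],"gripper":60},{"offset":[0,0,0],"delta_rot":[0,0,0],"gripper":60}]' 20
python3 - <<'E'
from h import *
np.set_printoptions(precision=4,suppress=True)
p=wrist();q=bot.get_image("top");s=bot.state();R,t=tool(s);print(s["t"],t)
a=p["frame"];b=cv2.resize(q["frame"][170:260,300:470],(640,339),interpolation=cv2.INTER_CUBIC)
cv2.imwrite("pics/w4.png",np.vstack([a[60:320],b])[:,:,::-1])
E
```

```text
t: 7.62
position: [0.5142, 0.1815, 0.2164]
orientation: [0.004, 0.144, 0.99, 0.002]
wrist_force: [1.0, 1.2, 0.4]
gripper_width: 0.06
finger_force: 0.0
7.7167 [0.5116 0.1806 0.212 ]
```

View pics/w4.png

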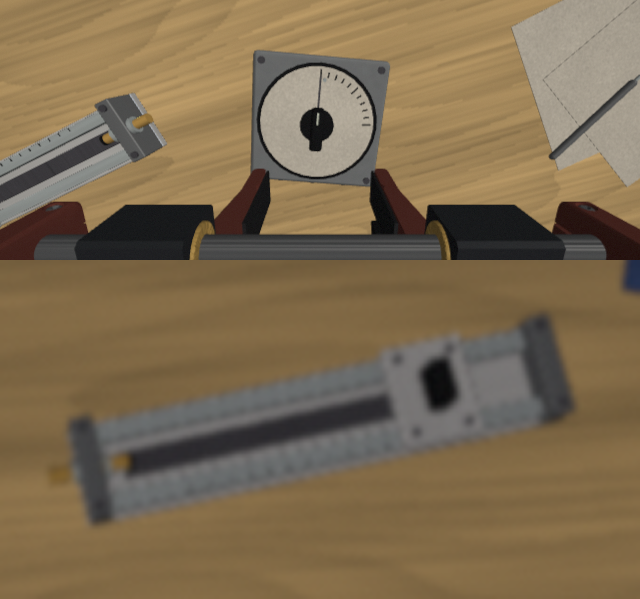

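The knob now points at the zero tick, and the slide is still at its start. Next I go above the handle.

```bash
python3 -m jog '[{"offset":[-9.5,-35.5,0],"delta_rot":[0,0,0],"gripper":60},{"offset":[-9.5,-35.5,0],"delta_rot":[0,0,0],"gripper":60},{"offset":[-9.5,-35.5,0],"delta_rot":[0,0,0],"gripper":60},{"offset":[-9.5,-35.5,0],"delta_rot":[0,0,0],"gripper":60},{"offset":[-9.5,-35.5,0],"delta_rot":[0,0,0],"gripper":60},{"offset":[-9.5,-35.5,0],"delta_rot":[0,0,0],"gripper":60},{"offset":[-9.5,-35.5,0],"delta_rot":[0,0,0],"gripper":60},{"offset":[-9.5,-35.5,0],"delta_rot":[0,0,0],"gripper":60},{"offset":[-9.5,-35.5,0],"delta_rot":[0,0,0],"gripper":60},{"offset":[-9.5,-35.5,0],"delta_rot":[0,0,0],"gripper":60}]' 20
python3 -m jog '[{"offset":[-9.5,-35.5,0],"delta_rot":[0,0,0],"gripper":60},{"offset":[-9.5,-35.5,0],"delta_rot":[0,0,0],"gripper":60},{"offset":[-9.5,-35.5,0],"delta_rot":[0,0,0],"gripper":60},{"offset":[0,0,0],"delta_rot":[0,0,-0.11],"gripper":60},{"offset":[0,0,0],"delta_rot":[0,0,-0.11],"gripper":60},{"offset":[0,0,0],"delta_rot":[0,0,-0.11],"gripper":60},{"offset":[0,0,0],"delta_rot":[0,0,-0.11],"gripper":60},{"offset":[0,0,0],"delta_rot":[0,0,0],"gripper":60},{"offset":[0,0,0],"delta_rot":[0,0,0],"gripper":60},{"offset":[0,0,0],"delta_rot":[0,0,0],"gripper":60}]' 20
python3 - <<'E'
from h import *
np.set_printoptions(precision=4,suppress=True)
p=wrist();s=bot.state();R,t=tool(s);print(s["t"],t,np.arctan2(R[1,1],R[0,1]),s["qpos"])
for k,z in (("handle",.07),("slide",0),("rail",0)):
  for r in bot.place_of(p,k)[:1]:
    g=atz(p,r["uv"],z);print(k,r["p"],r["uv"],g,R.T@(g-t)*1000)
cv2.imwrite("pics/w5.png",p["frame"][:,:,::-1])
E
```

```text
t: 8.55
position: [0.4995, -0.1882, 0.2094]
orientation: [-0.002, 0.144, 0.99, 0.0]
wrist_force: [0.3, 0.5, 0.2]
gripper_width: 0.0599
finger_force: 0.0
t: 9.38
position: [0.4975, -0.2966, 0.2104]
orientation: [-0.001, -0.074, 0.997, 0.001]
wrist_force: [0.4, 0.8, -0.1]
gripper_width: 0.0596
finger_force: 0.0
9.4333 [ 0.4977 -0.2967  0.2107] 1.7186278907248302 [-0.5582  0.3716  1.7416  0.      1.0299 -2.2769]
handle 0.66 [319.0, 188.7] [ 0.4951 -0.2984  0.07  ] [  2.581   -1.3848 140.7354]
slide 0.57 [321.7, 174.6] [ 0.4928 -0.2953  0.    ] [  4.3062   1.9047 210.7408]
rail 0.68 [384.7, 176.9] [ 0.484  -0.2152  0.    ] [  1.2682  82.4913 210.8182]
```

View pics/w5.png

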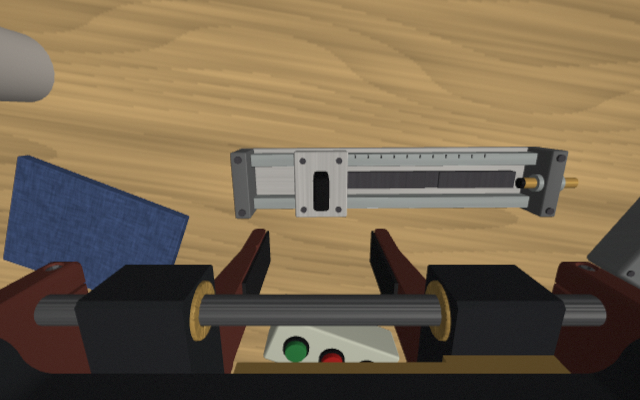

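The rail lies level in the view and the handle at (321,190) is centred between the fingers. There is a faint line on the strip near (438,178), roughly 130 mm of travel, which may be the notch. I'll descend and grip.

```bash
python3 -m jog '[{"offset":[2,-1,30],"delta_rot":[0,0,0],"gripper":60},{"offset":[0,0,30],"delta_rot":[0,0,0],"gripper":60},{"offset":[0,0,30],"delta_rot":[0,0,0],"gripper":60},{"offset":[0,0,30],"delta_rot":[0,0,0],"gripper":60},{"offset":[0,0,20],"delta_rot":[0,0,0],"gripper":50},{"offset":[0,0,10],"delta_rot":[0,0,0],"gripper":30},{"offset":[0,0,0],"delta_rot":[0,0,0],"gripper":5},{"offset":[0,0,0],"delta_rot":[0,0,0],"gripper":5},{"offset":[0,0,0],"delta_rot":[0,0,0],"gripper":5},{"offset":[0,0,0],"delta_rot":[0,0,0],"gripper":5}]' 30
python3 -m jog '[{"offset":[0,0,0],"delta_rot":[0,0,0],"gripper":5},{"offset":[0,0,0],"delta_rot":[0,0,0],"gripper":5},{"offset":[0,0,0],"delta_rot":[0,0,0],"gripper":5},{"offset":[0,0,0],"delta_rot":[0,0,0],"gripper":5},{"offset":[0,0,0],"delta_rot":[0,0,0],"gripper":5},{"offset":[0,0,0],"delta_rot":[0,0,0],"gripper":5},{"offset":[0,0,0],"delta_rot":[0,0,0],"gripper":5},{"offset":[0,0,0],"delta_rot":[0,0,0],"gripper":5},{"offset":[0,0,0],"delta_rot":[0,0,0],"gripper":5},{"offset":[0,0,0],"delta_rot":[0,0,0],"gripper":5}]' 30
python3 a.py
```

```text
t: 10.42
position: [0.4972, -0.299, 0.0633]
orientation: [0.001, -0.075, 0.997, -0.001]
wrist_force: [-0.7, -0.2, 0.4]
gripper_width: 0.0237
finger_force: 0.0
t: 11.25
position: [0.4966, -0.2957, 0.0632]
orientation: [0.0, -0.075, 0.997, 0.002]
wrist_force: [1.3, 14.7, 7.8]
gripper_width: 0.0158
finger_force: 30.0
1.7204093243296212 [ 2.57  -0.331  0.045] [ 1.32 14.68  7.85]
```

Gripped at 30 N. I'll slide along the rail, logging travel and the force along it.

```bash
cat > a.py <<'E'
from h import *
s=bot.state();R,t=tool(s);d=R[:,1]
print("TRAVEL %.1f Fy %.2f Fx %.2f w %.4f t %.2f"%((t-[.4966,-.2957,.0632])@[-.147,.989,0]*1000,s['wrist_force']@d,s['wrist_force']@R[:,0],s["gripper_width"],s["t"]))
E
python3 -m jog '[{"offset":[0,5,0],"delta_rot":[0,0,0],"gripper":5},{"offset":[0,10,0],"delta_rot":[0,0,0],"gripper":5},{"offset":[0,10,0],"delta_rot":[0,0,0],"gripper":5},{"offset":[0,10,0],"delta_rot":[0,0,0],"gripper":5},{"offset":[0,10,0],"delta_rot":[0,0,0],"gripper":5},{"offset":[0,10,0],"delta_rot":[0,0,0],"gripper":5},{"offset":[0,8,0],"delta_rot":[0,0,0],"gripper":5},{"offset":[0,5,0],"delta_rot":[0,0,0],"gripper":5},{"offset":[0,0,0],"delta_rot":[0,0,0],"gripper":5},{"offset":[0,0,0],"delta_rot":[0,0,0],"gripper":5}]' 30 >/dev/null; python3 a.py
python3 -m jog '[{"offset":[0,1,0],"delta_rot":[0,0,0],"gripper":5},{"offset":[0,1,0],"delta_rot":[0,0,0],"gripper":5},{"offset":[0,1,0],"delta_rot":[0,0,0],"gripper":5},{"offset":[0,0,0],"delta_rot":[0,0,0],"gripper":5},{"offset":[0,0,0],"delta_rot":[0,0,0],"gripper":5},{"offset":[0,0,0],"delta_rot":[0,0,0],"gripper":5},{"offset":[0,0,0],"delta_rot":[0,0,0],"gripper":5},{"offset":[0,0,0],"delta_rot":[0,0,0],"gripper":5},{"offset":[0,0,0],"delta_rot":[0,0,0],"gripper":5},{"offset":[0,0,0],"delta_rot":[0,0,0],"gripper":5}]' 30 >/dev/null; python3 a.py
```

```text
TRAVEL 64.2 Fy -4.54 Fx 2.08 w 0.0158 t 12.08
TRAVEL 66.8 Fy -6.17 Fx 2.41 w 0.0158 t 12.92
```

```bash
for i in 1; do
python3 -m jog '[{"offset":[0,0.5,0],"delta_rot":[0,0,0],"gripper":5},{"offset":[0,0.5,0],"delta_rot":[0,0,0],"gripper":5},{"offset":[0,0.5,0],"delta_rot":[0,0,0],"gripper":5},{"offset":[0,0.5,0],"delta_rot":[0,0,0],"gripper":5},{"offset":[0,0.5,0],"delta_rot":[0,0,0],"gripper":5},{"offset":[0,0.5,0],"delta_rot":[0,0,0],"gripper":5},{"offset":[0,0.5,0],"delta_rot":[0,0,0],"gripper":5},{"offset":[0,0.5,0],"delta_rot":[0,0,0],"gripper":5},{"offset":[0,0,0],"delta_rot":[0,0,0],"gripper":5},{"offset":[0,0,0],"delta_rot":[0,0,0],"gripper":5}]' >/dev/null; python3 a.py
python3 -m jog '[{"offset":[0,0.5,0],"delta_rot":[0,0,0],"gripper":5},{"offset":[0,0.5,0],"delta_rot":[0,0,0],"gripper":5},{"offset":[0,0.5,0],"delta_rot":[0,0,0],"gripper":5},{"offset":[0,0.5,0],"delta_rot":[0,0,0],"gripper":5},{"offset":[0,0.5,0],"delta_rot":[0,0,0],"gripper":5},{"offset":[0,0.5,0],"delta_rot":[0,0,0],"gripper":5},{"offset":[0,0.5,0],"delta_rot":[0,0,0],"gripper":5},{"offset":[0,0.5,0],"delta_rot":[0,0,0],"gripper":5},{"offset":[0,0,0],"delta_rot":[0,0,0],"gripper":5},{"offset":[0,0,0],"delta_rot":[0,0,0],"gripper":5}]' >/dev/null; python3 a.py
python3 -m jog '[{"offset":[0,0.5,0],"delta_rot":[0,0,0],"gripper":5},{"offset":[0,0.5,0],"delta_rot":[0,0,0],"gripper":5},{"offset":[0,0.5,0],"delta_rot":[0,0,0],"gripper":5},{"offset":[0,0.5,0],"delta_rot":[0,0,0],"gripper":5},{"offset":[0,0.5,0],"delta_rot":[0,0,0],"gripper":5},{"offset":[0,0.5,0],"delta_rot":[0,0,0],"gripper":5},{"offset":[0,0.5,0],"delta_rot":[0,0,0],"gripper":5},{"offset":[0,0.5,0],"delta_rot":[0,0,0],"gripper":5},{"offset":[0,0,0],"delta_rot":[0,0,0],"gripper":5},{"offset":[0,0,0],"delta_rot":[0,0,0],"gripper":5}]' >/dev/null; python3 a.py
done
```

```text
TRAVEL 70.6 Fy -5.89 Fx 3.69 w 0.0157 t 13.75
TRAVEL 74.6 Fy -7.57 Fx 3.38 w 0.0157 t 14.58
TRAVEL 78.7 Fy -6.72 Fx 3.33 w 0.0154 t 15.42
```

```bash
python3 -m jog '[{"offset":[0,1,0],"delta_rot":[0,0,0],"gripper":5},{"offset":[0,1,0],"delta_rot":[0,0,0],"gripper":5},{"offset":[0,1,0],"delta_rot":[0,0,0],"gripper":5},{"offset":[0,0.5,0],"delta_rot":[0,0,0],"gripper":5},{"offset":[0,0.5,0],"delta_rot":[0,0,0],"gripper":5},{"offset":[0,0,0],"delta_rot":[0,0,0],"gripper":5},{"offset":[0,0,0],"delta_rot":[0,0,0],"gripper":5},{"offset":[0,0,0],"delta_rot":[0,0,0],"gripper":5},{"offset":[0,0,0],"delta_rot":[0,0,0],"gripper":5},{"offset":[0,0,0],"delta_rot":[0,0,0],"gripper":5}]' >/dev/null; python3 a.py
python3 -m jog '[{"offset":[0,1,0],"delta_rot":[0,0,0],"gripper":5},{"offset":[0,1,0],"delta_rot":[0,0,0],"gripper":5},{"offset":[0,1,0],"delta_rot":[0,0,0],"gripper":5},{"offset":[0,0.5,0],"delta_rot":[0,0,0],"gripper":5},{"offset":[0,0.5,0],"delta_rot":[0,0,0],"gripper":5},{"offset":[0,0,0],"delta_rot":[0,0,0],"gripper":5},{"offset":[0,0,0],"delta_rot":[0,0,0],"gripper":5},{"offset":[0,0,0],"delta_rot":[0,0,0],"gripper":5},{"offset":[0,0,0],"delta_rot":[0,0,0],"gripper":5},{"offset":[0,0,0],"delta_rot":[0,0,0],"gripper":5}]' >/dev/null; python3 a.py
python3 -m jog '[{"offset":[0,1,0],"delta_rot":[0,0,0],"gripper":5},{"offset":[0,1,0],"delta_rot":[0,0,0],"gripper":5},{"offset":[0,1,0],"delta_rot":[0,0,0],"gripper":5},{"offset":[0,0.5,0],"delta_rot":[0,0,0],"gripper":5},{"offset":[0,0.5,0],"delta_rot":[0,0,0],"gripper":5},{"offset":[0,0,0],"delta_rot":[0,0,0],"gripper":5},{"offset":[0,0,0],"delta_rot":[0,0,0],"gripper":5},{"offset":[0,0,0],"delta_rot":[0,0,0],"gripper":5},{"offset":[0,0,0],"delta_rot":[0,0,0],"gripper":5},{"offset":[0,0,0],"delta_rot":[0,0,0],"gripper":5}]' >/dev/null; python3 a.py
python3 -m jog '[{"offset":[0,1,0],"delta_rot":[0,0,0],"gripper":5},{"offset":[0,1,0],"delta_rot":[0,0,0],"gripper":5},{"offset":[0,1,0],"delta_rot":[0,0,0],"gripper":5},{"offset":[0,0.5,0],"delta_rot":[0,0,0],"gripper":5},{"offset":[0,0.5,0],"delta_rot":[0,0,0],"gripper":5},{"offset":[0,0,0],"delta_rot":[0,0,0],"gripper":5},{"offset":[0,0,0],"delta_rot":[0,0,0],"gripper":5},{"offset":[0,0,0],"delta_rot":[0,0,0],"gripper":5},{"offset":[0,0,0],"delta_rot":[0,0,0],"gripper":5},{"offset":[0,0,0],"delta_rot":[0,0,0],"gripper":5}]' >/dev/null; python3 a.py
```

```text
TRAVEL 82.7 Fy -6.94 Fx 2.30 w 0.0162 t 16.25
TRAVEL 86.7 Fy -6.70 Fx 2.59 w 0.0156 t 17.08
TRAVEL 90.7 Fy -6.77 Fx 2.83 w 0.0160 t 17.92
TRAVEL 94.7 Fy -6.00 Fx 3.25 w 0.0157 t 18.75
```

```bash
python3 -m jog '[{"offset":[0,1,0],"delta_rot":[0,0,0],"gripper":5},{"offset":[0,1,0],"delta_rot":[0,0,0],"gripper":5},{"offset":[0,1,0],"delta_rot":[0,0,0],"gripper":5},{"offset":[0,0.5,0],"delta_rot":[0,0,0],"gripper":5},{"offset":[0,0.5,0],"delta_rot":[0,0,0],"gripper":5},{"offset":[0,0,0],"delta_rot":[0,0,0],"gripper":5},{"offset":[0,0,0],"delta_rot":[0,0,0],"gripper":5},{"offset":[0,0,0],"delta_rot":[0,0,0],"gripper":5},{"offset":[0,0,0],"delta_rot":[0,0,0],"gripper":5},{"offset":[0,0,0],"delta_rot":[0,0,0],"gripper":5}]' >/dev/null; python3 a.py
python3 -m jog '[{"offset":[0,1,0],"delta_rot":[0,0,0],"gripper":5},{"offset":[0,1,0],"delta_rot":[0,0,0],"gripper":5},{"offset":[0,1,0],"delta_rot":[0,0,0],"gripper":5},{"offset":[0,0.5,0],"delta_rot":[0,0,0],"gripper":5},{"offset":[0,0.5,0],"delta_rot":[0,0,0],"gripper":5},{"offset":[0,0,0],"delta_rot":[0,0,0],"gripper":5},{"offset":[0,0,0],"delta_rot":[0,0,0],"gripper":5},{"offset":[0,0,0],"delta_rot":[0,0,0],"gripper":5},{"offset":[0,0,0],"delta_rot":[0,0,0],"gripper":5},{"offset":[0,0,0],"delta_rot":[0,0,0],"gripper":5}]' >/dev/null; python3 a.py
python3 -m jog '[{"offset":[0,1,0],"delta_rot":[0,0,0],"gripper":5},{"offset":[0,1,0],"delta_rot":[0,0,0],"gripper":5},{"offset":[0,1,0],"delta_rot":[0,0,0],"gripper":5},{"offset":[0,0.5,0],"delta_rot":[0,0,0],"gripper":5},{"offset":[0,0.5,0],"delta_rot":[0,0,0],"gripper":5},{"offset":[0,0,0],"delta_rot":[0,0,0],"gripper":5},{"offset":[0,0,0],"delta_rot":[0,0,0],"gripper":5},{"offset":[0,0,0],"delta_rot":[0,0,0],"gripper":5},{"offset":[0,0,0],"delta_rot":[0,0,0],"gripper":5},{"offset":[0,0,0],"delta_rot":[0,0,0],"gripper":5}]' >/dev/null; python3 a.py
python3 -m jog '[{"offset":[0,1,0],"delta_rot":[0,0,0],"gripper":5},{"offset":[0,1,0],"delta_rot":[0,0,0],"gripper":5},{"offset":[0,1,0],"delta_rot":[0,0,0],"gripper":5},{"offset":[0,0.5,0],"delta_rot":[0,0,0],"gripper":5},{"offset":[0,0.5,0],"delta_rot":[0,0,0],"gripper":5},{"offset":[0,0,0],"delta_rot":[0,0,0],"gripper":5},{"offset":[0,0,0],"delta_rot":[0,0,0],"gripper":5},{"offset":[0,0,0],"delta_rot":[0,0,0],"gripper":5},{"offset":[0,0,0],"delta_rot":[0,0,0],"gripper":5},{"offset":[0,0,0],"delta_rot":[0,0,0],"gripper":5}]' >/dev/null; python3 a.py
python3 -m jog '[{"offset":[0,1,0],"delta_rot":[0,0,0],"gripper":5},{"offset":[0,1,0],"delta_rot":[0,0,0],"gripper":5},{"offset":[0,1,0],"delta_rot":[0,0,0],"gripper":5},{"offset":[0,0.5,0],"delta_rot":[0,0,0],"gripper":5},{"offset":[0,0.5,0],"delta_rot":[0,0,0],"gripper":5},{"offset":[0,0,0],"delta_rot":[0,0,0],"gripper":5},{"offset":[0,0,0],"delta_rot":[0,0,0],"gripper":5},{"offset":[0,0,0],"delta_rot":[0,0,0],"gripper":5},{"offset":[0,0,0],"delta_rot":[0,0,0],"gripper":5},{"offset":[0,0,0],"delta_rot":[0,0,0],"gripper":5}]' >/dev/null; python3 a.py
```

```text
TRAVEL 98.7 Fy -7.77 Fx 2.91 w 0.0160 t 19.58
TRAVEL 102.8 Fy -6.47 Fx 3.09 w 0.0160 t 20.42
TRAVEL 106.8 Fy -6.85 Fx 3.10 w 0.0156 t 21.25
TRAVEL 110.8 Fy -6.74 Fx 3.59 w 0.0157 t 22.08
TRAVEL 114.8 Fy -5.94 Fx 3.98 w 0.0158 t 22.92
```

```bash
python3 -m jog '[{"offset":[0,1,0],"delta_rot":[0,0,0],"gripper":5},{"offset":[0,1,0],"delta_rot":[0,0,0],"gripper":5},{"offset":[0,1,0],"delta_rot":[0,0,0],"gripper":5},{"offset":[0,0.5,0],"delta_rot":[0,0,0],"gripper":5},{"offset":[0,0.5,0],"delta_rot":[0,0,0],"gripper":5},{"offset":[0,0,0],"delta_rot":[0,0,0],"gripper":5},{"offset":[0,0,0],"delta_rot":[0,0,0],"gripper":5},{"offset":[0,0,0],"delta_rot":[0,0,0],"gripper":5},{"offset":[0,0,0],"delta_rot":[0,0,0],"gripper":5},{"offset":[0,0,0],"delta_rot":[0,0,0],"gripper":5}]' >/dev/null; python3 a.py
python3 -m jog '[{"offset":[0,1,0],"delta_rot":[0,0,0],"gripper":5},{"offset":[0,1,0],"delta_rot":[0,0,0],"gripper":5},{"offset":[0,1,0],"delta_rot":[0,0,0],"gripper":5},{"offset":[0,0,0],"delta_rot":[0,0,0],"gripper":5},{"offset":[0,0,0],"delta_rot":[0,0,0],"gripper":5},{"offset":[0,0,0],"delta_rot":[0,0,0],"gripper":5},{"offset":[0,0,0],"delta_rot":[0,0,0],"gripper":5},{"offset":[0,0,0],"delta_rot":[0,0,0],"gripper":5},{"offset":[0,0,0],"delta_rot":[0,0,0],"gripper":5},{"offset":[0,0,0],"delta_rot":[0,0,0],"gripper":5}]' >/dev/null; python3 a.py
python3 -m jog '[{"offset":[0,1,0],"delta_rot":[0,0,0],"gripper":5},{"offset":[0,1,0],"delta_rot":[0,0,0],"gripper":5},{"offset":[0,1,0],"delta_rot":[0,0,0],"gripper":5},{"offset":[0,0,0],"delta_rot":[0,0,0],"gripper":5},{"offset":[0,0,0],"delta_rot":[0,0,0],"gripper":5},{"offset":[0,0,0],"delta_rot":[0,0,0],"gripper":5},{"offset":[0,0,0],"delta_rot":[0,0,0],"gripper":5},{"offset":[0,0,0],"delta_rot":[0,0,0],"gripper":5},{"offset":[0,0,0],"delta_rot":[0,0,0],"gripper":5},{"offset":[0,0,0],"delta_rot":[0,0,0],"gripper":5}]' >/dev/null; python3 a.py
```

```text
TRAVEL 118.8 Fy -6.60 Fx 3.89 w 0.0158 t 23.75
TRAVEL 121.9 Fy -6.14 Fx 2.87 w 0.0157 t 24.58
TRAVEL 124.9 Fy -6.83 Fx 3.74 w 0.0155 t 25.42
```

```bash
python3 -m jog '[{"offset":[0,1,0],"delta_rot":[0,0,0],"gripper":5},{"offset":[0,1,0],"delta_rot":[0,0,0],"gripper":5},{"offset":[0,0,0],"delta_rot":[0,0,0],"gripper":5},{"offset":[0,0,0],"delta_rot":[0,0,0],"gripper":5},{"offset":[0,0,0],"delta_rot":[0,0,0],"gripper":5},{"offset":[0,0,0],"delta_rot":[0,0,0],"gripper":5},{"offset":[0,0,0],"delta_rot":[0,0,0],"gripper":5},{"offset":[0,0,0],"delta_rot":[0,0,0],"gripper":5},{"offset":[0,0,0],"delta_rot":[0,0,0],"gripper":5},{"offset":[0,0,0],"delta_rot":[0,0,0],"gripper":5}]' >/dev/null; python3 a.py
python3 -m jog '[{"offset":[0,1,0],"delta_rot":[0,0,0],"gripper":5},{"offset":[0,1,0],"delta_rot":[0,0,0],"gripper":5},{"offset":[0,0,0],"delta_rot":[0,0,0],"gripper":5},{"offset":[0,0,0],"delta_rot":[0,0,0],"gripper":5},{"offset":[0,0,0],"delta_rot":[0,0,0],"gripper":5},{"offset":[0,0,0],"delta_rot":[0,0,0],"gripper":5},{"offset":[0,0,0],"delta_rot":[0,0,0],"gripper":5},{"offset":[0,0,0],"delta_rot":[0,0,0],"gripper":5},{"offset":[0,0,0],"delta_rot":[0,0,0],"gripper":5},{"offset":[0,0,0],"delta_rot":[0,0,0],"gripper":5}]' >/dev/null; python3 a.py
python3 -m jog '[{"offset":[0,1,0],"delta_rot":[0,0,0],"gripper":5},{"offset":[0,1,0],"delta_rot":[0,0,0],"gripper":5},{"offset":[0,0,0],"delta_rot":[0,0,0],"gripper":5},{"offset":[0,0,0],"delta_rot":[0,0,0],"gripper":5},{"offset":[0,0,0],"delta_rot":[0,0,0],"gripper":5},{"offset":[0,0,0],"delta_rot":[0,0,0],"gripper":5},{"offset":[0,0,0],"delta_rot":[0,0,0],"gripper":5},{"offset":[0,0,0],"delta_rot":[0,0,0],"gripper":5},{"offset":[0,0,0],"delta_rot":[0,0,0],"gripper":5},{"offset":[0,0,0],"delta_rot":[0,0,0],"gripper":5}]' >/dev/null; python3 a.py
```

```text
TRAVEL 126.9 Fy -6.15 Fx 2.93 w 0.0160 t 26.25
TRAVEL 129.1 Fy -5.58 Fx 2.94 w 0.0159 t 27.08
TRAVEL 131.3 Fy -4.15 Fx 3.73 w 0.0160 t 27.92
```

```bash
python3 -m jog '[{"offset":[0,1,0],"delta_rot":[0,0,0],"gripper":5},{"offset":[0,1,0],"delta_rot":[0,0,0],"gripper":5},{"offset":[0,0,0],"delta_rot":[0,0,0],"gripper":5},{"offset":[0,0,0],"delta_rot":[0,0,0],"gripper":5},{"offset":[0,0,0],"delta_rot":[0,0,0],"gripper":5},{"offset":[0,0,0],"delta_rot":[0,0,0],"gripper":5},{"offset":[0,0,0],"delta_rot":[0,0,0],"gripper":5},{"offset":[0,0,0],"delta_rot":[0,0,0],"gripper":5},{"offset":[0,0,0],"delta_rot":[0,0,0],"gripper":5},{"offset":[0,0,0],"delta_rot":[0,0,0],"gripper":5}]' >/dev/null; python3 a.py
python3 -m jog '[{"offset":[0,1,0],"delta_rot":[0,0,0],"gripper":5},{"offset":[0,1,0],"delta_rot":[0,0,0],"gripper":5},{"offset":[0,0,0],"delta_rot":[0,0,0],"gripper":5},{"offset":[0,0,0],"delta_rot":[0,0,0],"gripper":5},{"offset":[0,0,0],"delta_rot":[0,0,0],"gripper":5},{"offset":[0,0,0],"delta_rot":[0,0,0],"gripper":5},{"offset":[0,0,0],"delta_rot":[0,0,0],"gripper":5},{"offset":[0,0,0],"delta_rot":[0,0,0],"gripper":5},{"offset":[0,0,0],"delta_rot":[0,0,0],"gripper":5},{"offset":[0,0,0],"delta_rot":[0,0,0],"gripper":5}]' >/dev/null; python3 a.py
```

```text
TRAVEL 133.1 Fy -5.29 Fx 4.44 w 0.0156 t 28.75
TRAVEL 134.9 Fy -6.97 Fx 3.73 w 0.0159 t 29.58
```

```bash
python3 -m jog '[{"offset":[0,1,0],"delta_rot":[0,0,0],"gripper":5},{"offset":[0,1,0],"delta_rot":[0,0,0],"gripper":5},{"offset":[0,0,0],"delta_rot":[0,0,0],"gripper":5},{"offset":[0,0,0],"delta_rot":[0,0,0],"gripper":5},{"offset":[0,0,0],"delta_rot":[0,0,0],"gripper":5},{"offset":[0,0,0],"delta_rot":[0,0,0],"gripper":5},{"offset":[0,0,0],"delta_rot":[0,0,0],"gripper":5},{"offset":[0,0,0],"delta_rot":[0,0,0],"gripper":5},{"offset":[0,0,0],"delta_rot":[0,0,0],"gripper":5},{"offset":[0,0,0],"delta_rot":[0,0,0],"gripper":5}]' >/dev/null; python3 a.py
python3 -m jog '[{"offset":[0,1,0],"delta_rot":[0,0,0],"gripper":5},{"offset":[0,1,0],"delta_rot":[0,0,0],"gripper":5},{"offset":[0,0,0],"delta_rot":[0,0,0],"gripper":5},{"offset":[0,0,0],"delta_rot":[0,0,0],"gripper":5},{"offset":[0,0,0],"delta_rot":[0,0,0],"gripper":5},{"offset":[0,0,0],"delta_rot":[0,0,0],"gripper":5},{"offset":[0,0,0],"delta_rot":[0,0,0],"gripper":5},{"offset":[0,0,0],"delta_rot":[0,0,0],"gripper":5},{"offset":[0,0,0],"delta_rot":[0,0,0],"gripper":5},{"offset":[0,0,0],"delta_rot":[0,0,0],"gripper":5}]' >/dev/null; python3 a.py
```

```text
TRAVEL 136.9 Fy -7.09 Fx 3.98 w 0.0158 t 30.42
TRAVEL 138.6 Fy -8.63 Fx 4.01 w 0.0160 t 31.25
```

```bash
python3 -m jog '[{"offset":[0,1,0],"delta_rot":[0,0,0],"gripper":5},{"offset":[0,1,0],"delta_rot":[0,0,0],"gripper":5},{"offset":[0,0,0],"delta_rot":[0,0,0],"gripper":5},{"offset":[0,0,0],"delta_rot":[0,0,0],"gripper":5},{"offset":[0,0,0],"delta_rot":[0,0,0],"gripper":5},{"offset":[0,0,0],"delta_rot":[0,0,0],"gripper":5},{"offset":[0,0,0],"delta_rot":[0,0,0],"gripper":5},{"offset":[0,0,0],"delta_rot":[0,0,0],"gripper":5},{"offset":[0,0,0],"delta_rot":[0,0,0],"gripper":5},{"offset":[0,0,0],"delta_rot":[0,0,0],"gripper":5}]' >/dev/null; python3 a.py
python3 -m jog '[{"offset":[0,1,0],"delta_rot":[0,0,0],"gripper":5},{"offset":[0,1,0],"delta_rot":[0,0,0],"gripper":5},{"offset":[0,0,0],"delta_rot":[0,0,0],"gripper":5},{"offset":[0,0,0],"delta_rot":[0,0,0],"gripper":5},{"offset":[0,0,0],"delta_rot":[0,0,0],"gripper":5},{"offset":[0,0,0],"delta_rot":[0,0,0],"gripper":5},{"offset":[0,0,0],"delta_rot":[0,0,0],"gripper":5},{"offset":[0,0,0],"delta_rot":[0,0,0],"gripper":5},{"offset":[0,0,0],"delta_rot":[0,0,0],"gripper":5},{"offset":[0,0,0],"delta_rot":[0,0,0],"gripper":5}]' >/dev/null; python3 a.py
```

```text
TRAVEL 140.6 Fy -9.59 Fx 4.37 w 0.0161 t 32.08
TRAVEL 142.8 Fy -7.86 Fx 3.98 w 0.0158 t 32.92
```

The notch spans about 127.5 to 143.5 mm, so its centre is near 135.5. I'll move back there.

```bash
python3 -m jog '[{"offset":[0,-2,0],"delta_rot":[0,0,0],"gripper":5},{"offset":[0,-2,0],"delta_rot":[0,0,0],"gripper":5},{"offset":[0,-2,0],"delta_rot":[0,0,0],"gripper":5},{"offset":[0,-1.5,0],"delta_rot":[0,0,0],"gripper":5},{"offset":[0,0,0],"delta_rot":[0,0,0],"gripper":5},{"offset":[0,0,0],"delta_rot":[0,0,0],"gripper":5},{"offset":[0,0,0],"delta_rot":[0,0,0],"gripper":5},{"offset":[0,0,0],"delta_rot":[0,0,0],"gripper":5},{"offset":[0,0,0],"delta_rot":[0,0,0],"gripper":5},{"offset":[0,0,0],"delta_rot":[0,0,0],"gripper":5}]' 30 >/dev/null; python3 a.py
python3 -m jog '[{"offset":[0,0,0],"delta_rot":[0,0,0],"gripper":5},{"offset":[0,0,0],"delta_rot":[0,0,0],"gripper":5},{"offset":[0,0,0],"delta_rot":[0,0,0],"gripper":5},{"offset":[0,0,0],"delta_rot":[0,0,0],"gripper":5},{"offset":[0,0,0],"delta_rot":[0,0,0],"gripper":5},{"offset":[0,0,0],"delta_rot":[0,0,0],"gripper":5},{"offset":[0,0,0],"delta_rot":[0,0,0],"gripper":5},{"offset":[0,0,0],"delta_rot":[0,0,0],"gripper":5},{"offset":[0,0,0],"delta_rot":[0,0,0],"gripper":5},{"offset":[0,0,0],"delta_rot":[0,0,0],"gripper":5}]' 30; python3 a.py
```

```text
TRAVEL 135.3 Fy -7.69 Fx 4.39 w 0.0159 t 33.75
t: 34.58
position: [0.4761, -0.162, 0.0632]
orientation: [0.001, -0.075, 0.997, -0.001]
wrist_force: [-2.8, -7.7, 5.2]
gripper_width: 0.0159
finger_force: 30.0
TRAVEL 135.3 Fy -7.19 Fx 3.87 w 0.0159 t 34.58
```

```bash
python3 -c "
from cell import bot
print(bot.close_job())"
```

```text
the job is handed in; nothing more can be done
None
```

I've handed the job in, but no verdict came back: the knob is at its zero stop, and the slide is held still at about 135 mm of travel, the notch centre I felt by force, with a 30 N grip on the handle.

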